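Shut the twist canister round the dosing cup

ROBOT

A 6-joint arm with a two-finger parallel gripper is mounted at the origin on a cart in front of the work surface, level with it; the furniture and walls round the work are solid. World frame = base frame: x ahead of the robot, y to its left, z up, the work surface at z = 0. Lengths are in mm, angles in rad, forces in N, time in s.
With the tool pointing down it reaches from about 350 to 975 mm from the base axis. Payload 7.1 kg.
Tool frame: the origin (TCP) lies on the front face of the gripper's body, between the roots of the fingers; the fingertips stand 80 mm ahead of it and the grasp point (between the pads) lies 61 mm ahead of it (env.tips_ahead is the distance from the TCP to the fingertips, in mm); z points along the fingers, y is the direction in which the jaws open and shut (so a half turn about z gives the same grasp; the last joint's range is limited). The gripper opens to 88 mm and grips with 3 to 60 N. Pads are 20 mm wide; open, the fingers measure 115 mm over their backs; the gripper's body (75 mm by 178 mm) begins 61 mm behind the grasp point.
Start: joints at [0.703, 0.423, 1.63, -0, 1.089, -0.019], TCP at [469.024, 413.064, 302.675] pointing down, gripper open.
Joint ranges: [-3, 3], [-0.9, 2.11], [0.09, 2.58], [-1.31, 4.45], [0.11, 2.69], [-2.54, 2.54]. Speed limits (rad/s): [2.39, 2.39, 3.01, 3.14, 3.14, 3.14].

INTERFACE

Orientations are given as a unit quaternion [x, y, z, w].
In Python, from station import env, set_gripper, viewer, workorder gives the robot as it stands. Calls block until the motion is done:
- env.reach(position, orientation): joint-space move of the TCP to a pose.
- env.move_l(position, rot=None, rate=150, f_stop=None): straight line of the TCP; rot=None keeps the orientation; rate is the mean speed in mm/s. With f_stop (N) it stops when the force on the tool has changed by that much, and returns True; else False.
- env.move_joints(angles): joint-space move.
- set_gripper(opening): finger opening in mm; the grip force is fixed at half the most; returns when the fingers have stopped.
- env.hold(seconds).
- env.ik(position, orientation): joint angles nearest the present ones, or None.
- env.read_state(): the state.
- viewer.camera(name): name is "side" or "top" or "wrist"; returns the picture (420x560x3 uint8, blue, green, red); there is no depth.
- viewer.camera_params(name): a dict with "fx", "fy", "cx", "cy" (pixels), "pose" (4x4, takes a point from camera to world coordinates); the wrist camera has in their place "tool_from_camera" (4x4, takes a point from camera to tool coordinates, whose origin is the TCP and whose axes are the flange's). Camera axes: x right, y up, looking along -z (the intrinsics and any distortion apply to the point x, -y, -z); pixel columns grow to the right and rows downward; lengths in mm; the calibration is good to about 2 mm. A picture is of the moment at which its call begins: read the wrist's pose just before it. camera_params takes no time and is no camera call.
A pose or a line that the arm cannot do raises env.IKError and nothing moves.
- workorder.sign_off(): hands the job in, once; it reports no verdict.
The state is a dict: "time_s": time; "qpos": joint angles; "dq": joint speeds; "tau": joint torques, N m; "tool_pos": TCP position; "orientation": TCP orientation; "force": force on the tool from outside, world axes, zero at the start; "wrist_torque": the same for the moment, N m; "width": finger opening in mm.
Only numpy, scipy, OpenCV 4.12 (cv2) and the standard library are available. Lean on these libraries where they do the work, as an engineer would, in place of code of your own. Each camera call takes 0.05 s, during which the arm holds its last target.

TASK

The laundry dosing cup stands in the open canister base that is screwed to the worktop. Shut the canister round it: lower the tall cover over the cup with the ends of its bar handle above the two gaps in the base's rim until the cover sits fully down on the base, then turn it clockwise (seen from above) until the bar is in line with the two screw ears, and let go. Leave the cup standing in the base and the shallow cover where it is.

Things in the scene. Friction and masses are not known exactly. Their poses are not given: they have to be found in the camera images.
- canister_base: Grey base, fixed; origin: centre of its underside. Foot 118 mm across, 8 thick, two screw ears along its +x and -x to 85 mm out. A cup wall (78 mm across, top z = 30 mm) bears a rim bead 95 mm across, z = 20 to 28 mm, with two 53 degree gaps centred at +60 and -120 degrees about z from +x (60 degrees anticlockwise of each ear). Stops end the turn 65 degrees clockwise of the gaps.
- tall_cover_bar (a point): Tall white shell, grey bar, loose, 0.15 kg, open below, 108 mm across, 66 high; on top a bar 60 long (x), 12 thick (y), 34 high. Point: mid-bar, 22 mm above the shell's top, 88 above its lower edge. Two lugs inside the edge, under the bar's ends, pass the rim gaps with 14 degrees and 4 mm to spare each way. Fully down: point 96 mm above the base's origin (on the rim: 18 higher); then turns freely.
- shallow_cover_bar (a point): Shallow cover, loose, with the same bar handle and width as the tall one, but its shell is only 34 mm high, too low for the cup. The point is in the middle of its bar, 22 mm above the shell's top. One cover stands to the left, one to the right of the base, either way round. To be left alone.
- dosing_cup_centre (a point): Light grey dosing cup, a hollow round cup 66 mm across and 50 mm high, loose, standing in the base on its foot, mouth up; the point is at its centre, half-way up. z is its own axis. Its top is about 58 mm above the worktop.
There are look-alikes about, which are no part of the job. Leave any black look-alike of the part that bears tall_cover_bar alone.

How it is judged:
By the outcome, as a careful person would: the job done as asked, in the order asked, and still so for the second after the job is handed in, with the robot touching nothing.
It also fails if it takes over 38 s, if anything falls off the work surface, if the arm or the gripper's body presses on something with over 40 N, if the wrist force passes 120 N, or if a joint passes its speed limit or range.

## Working session

There is one attempt and no reset: what is moved stays moved. The work goes in short steps, each a Python script; the robot and the scene stay as the last script left them, time stands still between calls to the robot, and variables do not carry over. Pictures are saved under pics/ and viewed, and the job is handed in when it is done.

```bash
mkdir -p pics; ls
python3 - <<'E'
from station import env, set_gripper, viewer, workorder
import cv2, numpy as np
np.set_printoptions(precision=3,suppress=True)
for n in ["side","top","wrist"]:
    cv2.imwrite(f"pics/{n}0.png",viewer.camera(n))
    p=viewer.camera_params(n); print(n,p)
s=env.read_state();print(s["time_s"],s["tool_pos"],s["orientation"],s["width"])
E
```

```text
pics
side {'fx': 408.34972716936113, 'fy': 408.34972716936113, 'cx': 275.89675905141866, 'cy': 211.93815611506375, 'pose': array([[   0.436,    0.693,   -0.574, -307.618],
       [  -0.9  ,    0.341,   -0.272, -463.203],
       [   0.007,    0.635,    0.773, 1069.136],
       [   0.   ,    0.   ,    0.   ,    1.   ]])}
top {'fx': 537.2055161983118, 'fy': 537.2055161983118, 'cx': 274.335214583381, 'cy': 215.53197322461753, 'pose': array([[  -0.002,    0.997,   -0.08 ,  319.148],
       [  -1.   ,   -0.002,    0.005, -103.767],
       [   0.005,    0.08 ,    0.997, 1520.331],
       [   0.   ,    0.   ,    0.   ,    1.   ]])}
wrist {'fx': 356.8478833017688, 'fy': 356.8478833017688, 'cx': 286.01133880031097, 'cy': 208.8962625691971, 'tool_from_camera': array([[  0.001,   0.958,   0.288,  79.099],
       [  1.   ,  -0.001,   0.001,  -0.267],
       [  0.001,   0.288,  -0.958, -81.361],
       [  0.   ,   0.   ,   0.   ,   1.   ]])}
0.15 [468.794 412.837 302.094] [ 0.412  0.911 -0.001 -0.   ] 88.04668907653448
```

View pics/top0.png

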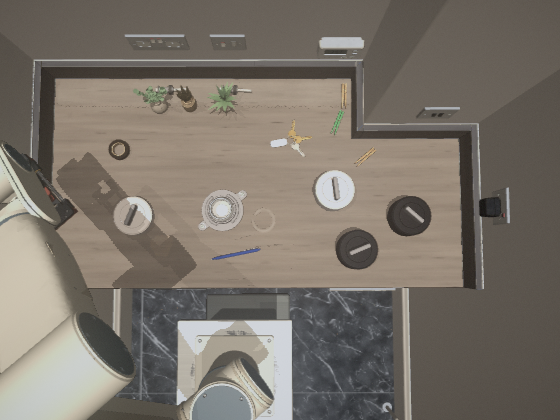

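View pics/side0.png

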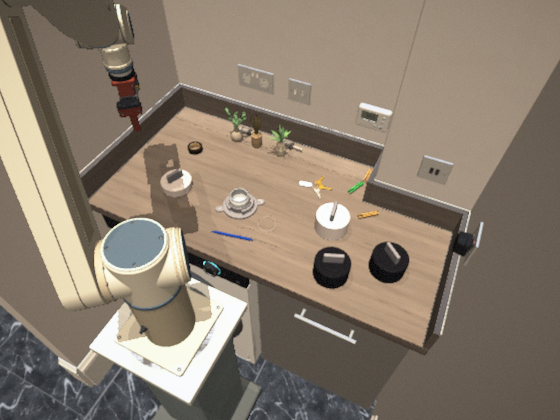

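View pics/wrist0.png

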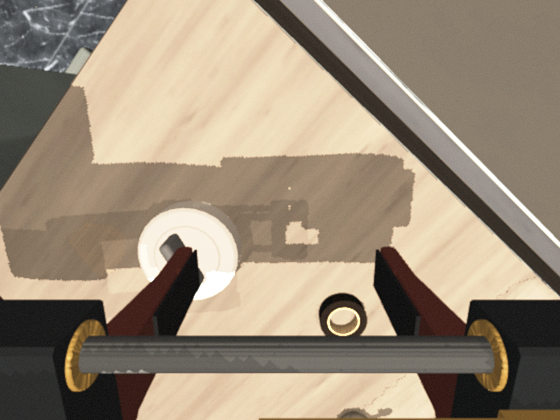

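Candidates for the tall white cover in the top image: white at (335,190), white at (132,215), and black look-alikes at (410,215) and (357,248). In the side image the right white one (333,220) looks tall and the left one (176,182) looks shallow. I'll check this in a close crop.

```bash
cat > h.py <<'E'
from station import env, set_gripper, viewer, workorder
import cv2, numpy as np
from scipy.spatial.transform import Rotation as R
np.set_printoptions(precision=2,suppress=True)
def ray(p,T,u,v):
    d=np.array([(u-p['cx'])/p['fx'],-(v-p['cy'])/p['fy'],-1.0])
    return T[:3,3],T[:3,:3]@d
def toz(p,T,u,v,z):
    o,d=ray(p,T,u,v); return o+d*(z-o[2])/d[2]
def proj(p,T,X):
    c=np.linalg.inv(T)@np.append(X,1); return p['cx']+p['fx']*c[0]/-c[2], p['cy']-p['fy']*c[1]/-c[2]
def wristT():
    s=env.read_state(); A=np.eye(4); A[:3,:3]=R.from_quat(s['orientation']).as_matrix(); A[:3,3]=s['tool_pos']
    return A@viewer.camera_params('wrist')['tool_from_camera']
E
python3 - <<'E'
from h import *
a=cv2.imread('pics/side0.png');b=cv2.imread('pics/top0.png')
c1=cv2.resize(a[140:290,150:420],None,fx=2.9,fy=2.9,interpolation=cv2.INTER_CUBIC)
cv2.imwrite('pics/cs.png',c1)
c2=cv2.resize(b[150:250,180:370],None,fx=4.2,fy=4.2,interpolation=cv2.INTER_CUBIC)
cv2.imwrite('pics/ct.png',c2)
p=viewer.camera_params('top')
for n,u,v,z in [('tallbar',336,188,100),('tallshell',335,190,66),('base',222,210,28),('ear',242,196,8),('ear',203,226,8)]:
    print(n,toz(p,p['pose'],u,v,z))
E
```

```text
tallbar [ 507.06 -275.52  100.  ]
tallshell [ 506.06 -276.84   66.  ]
base [455.28  34.5   28.  ]
ear [496.81 -20.04   8.  ]
ear [411.92  89.61   8.  ]
```

View pics/cs.png

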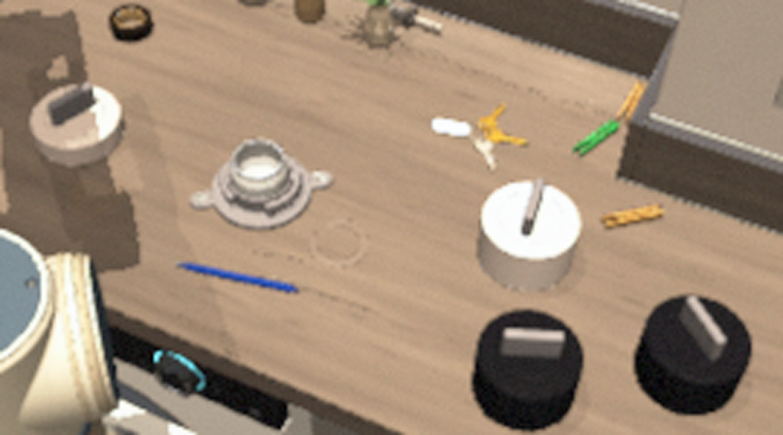

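View pics/ct.png

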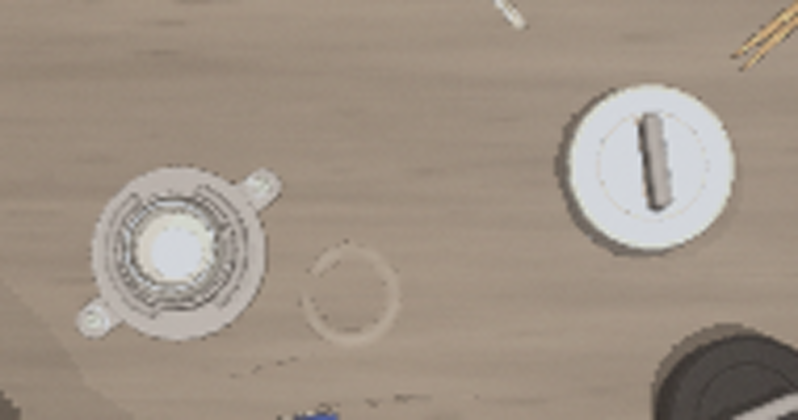

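The crop settles it. The right white cover (crop 528,235) has a shell about twice as high as the left white one (77,125), and the two black ones are look-alikes. So the tall cover is at top (335,190), near (506,-276). Next I'll take wrist views of the base and then the cover from the same relative pose.

```bash
cat >> h.py <<'E'
def down(yang):  # tool z down, tool y at world angle yang (deg)
    a=np.radians(yang); y=np.array([np.cos(a),np.sin(a),0]); z=np.array([0,0,-1.]); x=np.cross(y,z)
    return R.from_matrix(np.c_[x,y,z]).as_quat()
E
python3 - <<'E'
from h import *
q=down(98)
print(env.ik([425,34,290],q), env.ik([506,-276,300],down(95)), env.ik([456,34,200],down(38)))
env.reach([425,34,290],q); env.hold(0.3)
T=wristT(); im=viewer.camera('wrist'); np.save('Tb.npy',T); cv2.imwrite('pics/wb.png',im)
env.reach([475,-276,340],down(95)); env.hold(0.3)
T=wristT(); im=viewer.camera('wrist'); np.save('Tc.npy',T); cv2.imwrite('pics/wc.png',im)
s=env.read_state(); print(s['time_s'],s['tool_pos'],s['qpos'],s['force'])
E
```

```text
[ 0.05  0.15  2.06 -0.    0.94 -1.66] [-0.52  0.36  1.74 -0.    1.04 -2.18] [ 0.05  0.35  2.06 -0.    0.73 -0.61]
3.5167 [ 475.2  -275.33  340.03] [-0.55  0.27  1.76  0.    1.11 -2.21] [ 0.24 -0.08  0.47]
```

View pics/wb.png

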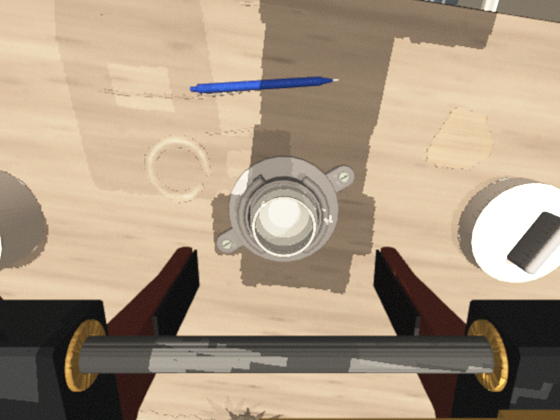

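View pics/wc.png

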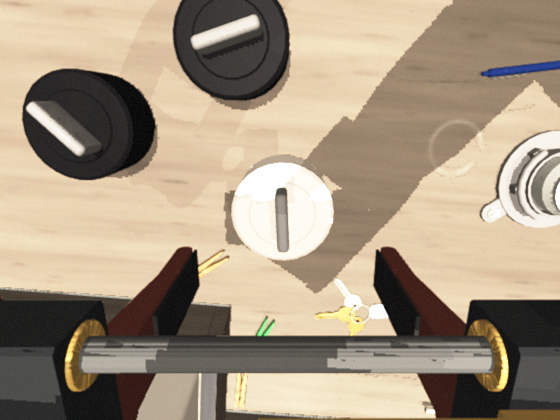

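Wrist views: the base is centred near (284,209) with screws at (344,177) and (227,244). The tall cover's top is near (282,213), its bar running from (281,190) to (283,250). I'll overlay models on zoomed crops to refine these.

```bash
cat > ov.py <<'E'
from h import *
import sys
p=viewer.camera_params('wrist')
def poly(im,T,P,col,k,o):
    pts=np.array([((np.array(proj(p,T,x))-o+0.5)*k) for x in P]); cv2.polylines(im,[(pts*16).round().astype(np.int32)],True,col,1,cv2.LINE_AA,4)
def circ(c,r,z,n=90): 
    t=np.linspace(0,2*np.pi,n,endpoint=False); return np.c_[c[0]+r*np.cos(t),c[1]+r*np.sin(t),0*t+z]
def rect(c,l,w,z,a):
    u=np.array([np.cos(a),np.sin(a)]);v=np.array([-u[1],u[0]])
    return [np.append(np.array(c)+i*l/2*u+j*w/2*v,z) for i,j in [(1,1),(1,-1),(-1,-1),(-1,1)]]
def arcs(c,r,z,a0,a1):
    t=np.radians(np.linspace(a0,a1,30)); return np.c_[c[0]+r*np.cos(t),c[1]+r*np.sin(t),0*t+z]
def ovb(f,bx,by,ba,out,T):
    im=cv2.imread(f); o=np.array([205,140]);k=5
    c=cv2.resize(im[140:270,205:365],None,fx=k,fy=k,interpolation=cv2.INTER_CUBIC); raw=c.copy()
    poly(c,T,circ((bx,by),59,8),(0,0,255),k,o)
    for s in (0,180):
        a=ba+s
        A=arcs((bx,by),47.5,28,a+60-153.5,a+60-26.5); B=arcs((bx,by),39,28,a+60-153.5,a+60-26.5)[::-1]
        poly(c,T,np.r_[A,B],(0,255,0),k,o)
        d=np.array([np.cos(np.radians(a)),np.sin(np.radians(a))])
        poly(c,T,circ(np.array([bx,by])+85*d,1,8,8),(255,0,0),k,o)
    cv2.imwrite(out,c); cv2.imwrite('pics/rawb.png',raw)
def ovc(f,cx,cy,ca,out,T):
    im=cv2.imread(f); o=np.array([205,140]);k=5
    c=cv2.resize(im[140:270,205:365],None,fx=k,fy=k,interpolation=cv2.INTER_CUBIC)
    poly(c,T,circ((cx,cy),54,66),(0,0,255),k,o)
    poly(c,T,rect((cx,cy),60,12,100,np.radians(ca)),(0,255,0),k,o)
    poly(c,T,rect((cx,cy),60,12,66,np.radians(ca)),(255,0,0),k,o)
    cv2.imwrite(out,c)
E
python3 - <<'E'
from ov import *
Tb=np.load('Tb.npy');Tc=np.load('Tc.npy')
e1=toz(p,Tb,344,177,8);e2=toz(p,Tb,227,244,8); print(e1,e2,(e1+e2)/2,np.degrees(np.arctan2(*(e1-e2)[1::-1])), np.hypot(*(e1-e2)[:2]))
ba=np.degrees(np.arctan2(*(e1-e2)[1::-1])); m=(e1+e2)/2
ovb('pics/wb.png',m[0],m[1],ba,'pics/ob1.png',Tb)
a=toz(p,Tc,281,190,100);b=toz(p,Tc,283,250,100);print(a,b,toz(p,Tc,282,212,66))
c=toz(p,Tc,282,212,66)
ovc('pics/wc.png',c[0],c[1],5,'pics/oc1.png',Tc)
E
```

```text
[411.89  92.77   8.  ] [503.26 -20.17   8.  ] [457.57  36.3    8.  ] 128.97345356816382 145.27601081113534
[ 474.39 -280.22  100.  ] [ 534.05 -273.17  100.  ] [ 506.06 -276.94   66.  ]
```

View pics/ob1.png

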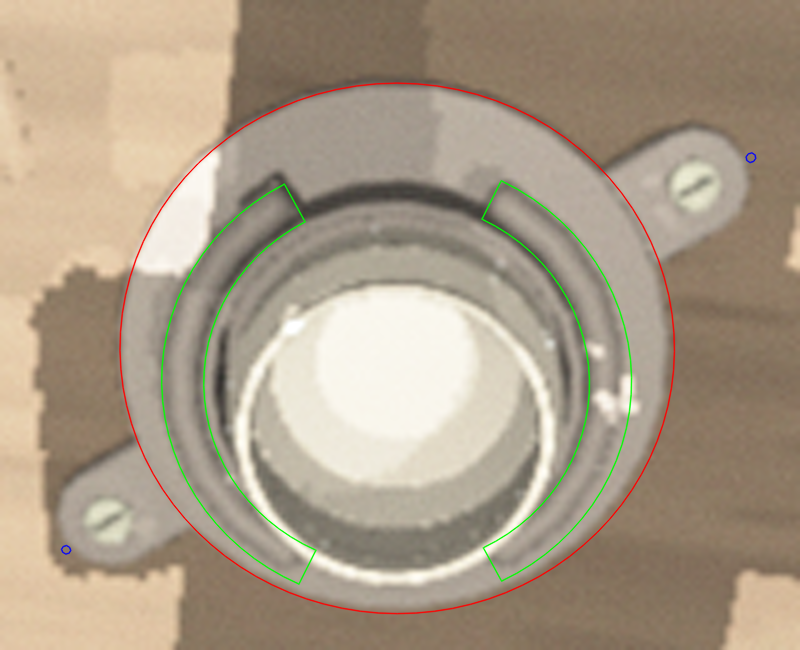

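View pics/oc1.png

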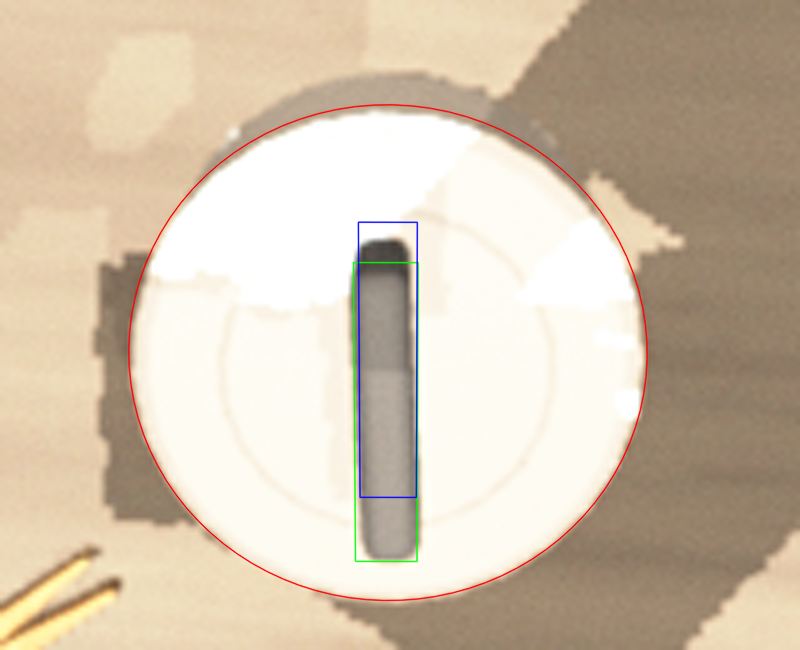

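Both overlays fit well. The cover is at about (506,-277) with its bar at 6.7°. The base is at about (457,36) with its ears at -51°, so the gaps are at 9°. Now the grasp and lift.

Run:
```python
from h import *
q=down(96.7)
env.reach([505.5,-277,215],q)
print('hit',env.move_l([505.5,-277,150],rate=80,f_stop=8)); s=env.read_state();print(s['tool_pos'],s['force'])
set_gripper(5); s=env.read_state();print('w',s['width'],s['tool_pos'],s['force'])
env.move_l([505.5,-277,260],rate=120); env.hold(0.2)
s=env.read_state();print('w',s['width'],s['force'],s['time_s'])
cv2.imwrite('pics/wl.png',viewer.camera('wrist'));cv2.imwrite('pics/sl.png',viewer.camera('side'))
```

```text
hit False
[ 505.75 -277.12  150.2 ] [-0.38  0.65  1.04]
w 12.074428265389756 [ 505.48 -276.96  149.96] [ 0.74 -0.19 -0.66]
w 11.475305880411875 [-0.53  0.43 -2.14] 7.4667
```

View pics/wl.png

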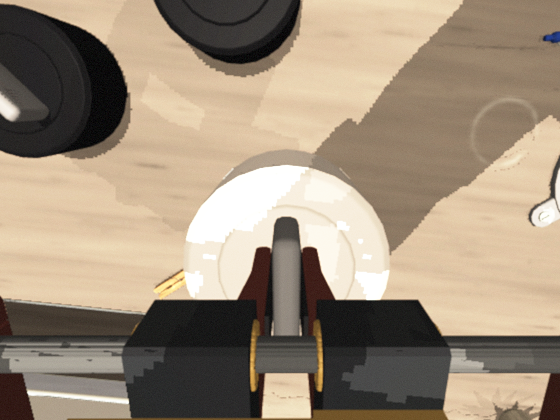

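Run:
```python
from ov import *
Tb=np.load('Tb.npy')
ovb('pics/wb.png',456.8,35.7,-51.3,'pics/ob2.png',Tb)
```

```text
(no output)
```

View pics/ob2.png

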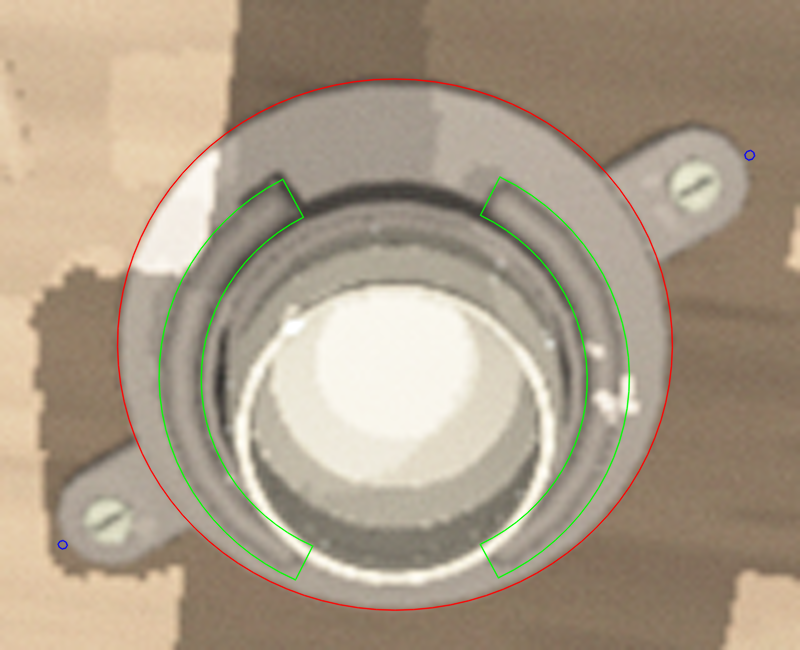

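The cover is held and lifted, with its shell at columns 184 to 389, centred on cx=286. The first base estimate fits the bead better. I'll carry it over, check above the base, then lower it with a force stop.

Run:
```python
from ov import *
# check held cover along bar: shell front edge
q=down(98.7+0.3)
X,Y=457.0,36.2
env.reach([X,Y,255],q); env.hold(0.2)
T=wristT(); im=viewer.camera('wrist'); s=env.read_state(); tz=s['tool_pos'][2]; print(s['tool_pos'])
c=im.copy(); poly(c,T,circ((X,Y),54,tz-84),(0,0,255),1,np.zeros(2)); poly(c,T,circ((X,Y),59,8),(0,255,0),1,np.zeros(2))
cv2.imwrite('pics/pre.png',c)
cv2.imwrite('pics/pres.png',cv2.resize(viewer.camera('side')[130:280,150:350],None,fx=3.5,fy=3.5))
```

```text
[457.36  35.46 254.96]
```

View pics/pre.png

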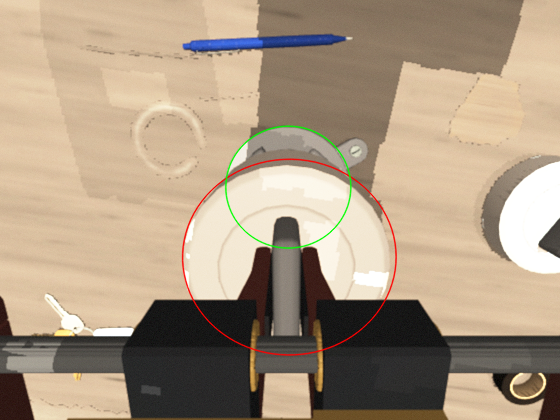

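View pics/pres.png

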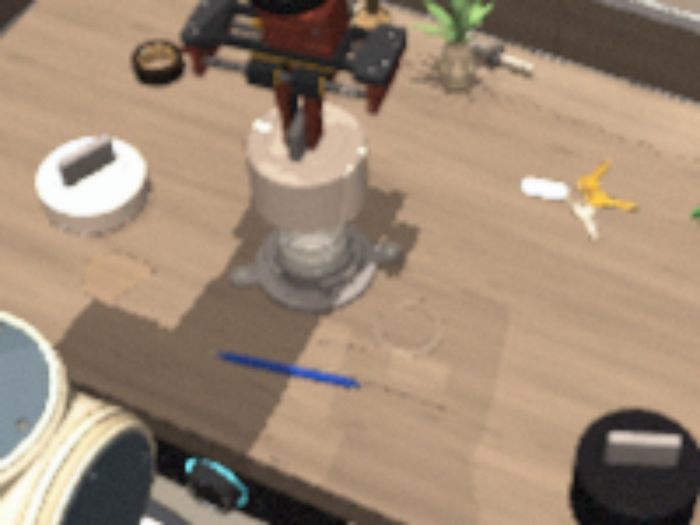

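The held cover sits concentric over the cup and base in both views, so I'm lowering it.

Run:
```python
from h import *
X,Y=457.3,36.2
env.move_l([X,Y,200],rate=90)
h=env.move_l([X,Y,181],rate=50,f_stop=8); s=env.read_state(); print(h,s['tool_pos'],s['force'])
if not h:
    h=env.move_l([X,Y,158],rate=35,f_stop=8); env.hold(.1); s=env.read_state(); print(h,s['tool_pos'],s['force'],s['wrist_torque'],s['width'],s['time_s'])
cv2.imwrite('pics/low.png',cv2.resize(viewer.camera('side')[130:280,150:350],None,fx=3.5,fy=3.5))
```

```text
False [457.17  36.19 180.7 ] [-0.7   0.6  -1.75]
True [457.    36.19 157.9 ] [-0.56  0.84  6.35] [0.05 0.15 0.01] 11.914940431083027 11.125
```

View pics/low.png

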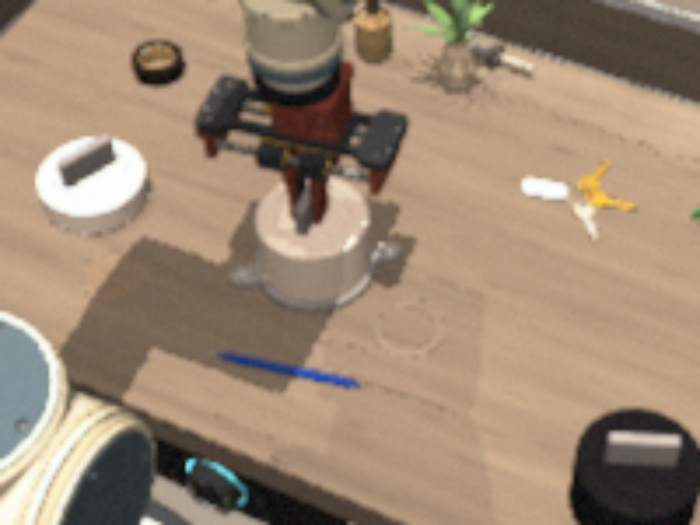

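It went fully down: contact at TCP z=157.9, where 158 was expected. The view from the side also shows the cover on the foot. Now the clockwise turn, in steps.

Run:
```python
from h import *
q=np.array(env.read_state()['qpos']); 
for i in range(4):
    q[5]+=np.radians(15.0); env.move_joints(q); s=env.read_state()
    y=R.from_quat(s['orientation']).as_matrix()[:,1]
    print(np.degrees(np.arctan2(y[1],y[0]))-90,s['tool_pos'],s['force'],s['wrist_torque'],s['width'],s['time_s'])
    if np.abs(s['wrist_torque']).max()>3 or np.linalg.norm(s['force'])>40: print('stop');break
cv2.imwrite('pics/trn.png',cv2.resize(viewer.camera('side')[130:280,150:350],None,fx=3.5,fy=3.5))
```

```text
-5.793470164583837 [457.28  36.22 157.92] [0.34 0.86 0.87] [ 0.03 -0.08 -0.  ] 11.821934947862223 11.5333
-20.67217850623115 [457.16  36.19 157.94] [0.59 0.58 1.87] [-0.   -0.08 -0.09] 11.664976277228474 11.8917
-35.619475718851064 [457.09  36.2  157.93] [-0.57 -0.15  1.41] [ 0.02 -0.11 -0.12] 12.071891556305104 12.25
-50.59773454161395 [457.05  36.21 157.92] [ 0.25 -0.14  1.26] [-0.   -0.04 -0.07] 11.326977716259965 12.6083
```

View pics/trn.png

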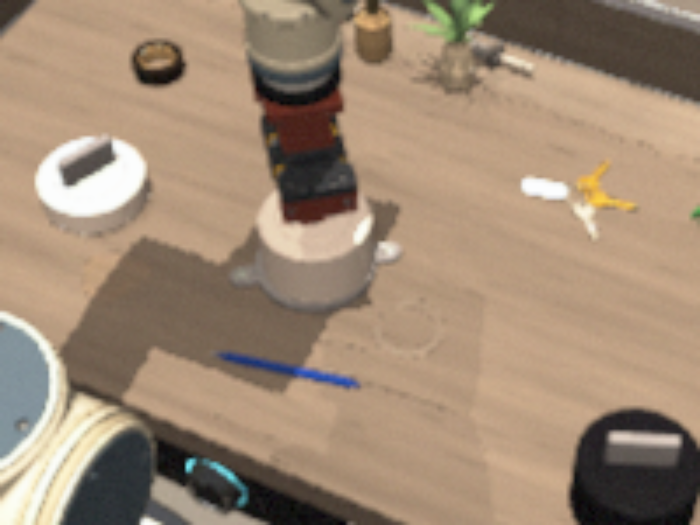

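It turned freely to -50.6° and held its height. Next: release, back off, and check from above.

Run:
```python
from h import *
set_gripper(45)
s=env.read_state(); p0=np.array(s['tool_pos'])
env.move_l(p0+[0,0,60],rate=80)
x=R.from_quat(s['orientation']).as_matrix()[:,0]
env.move_l(p0+[0,0,170]+40*x,rate=150); env.hold(.3)
T=wristT(); np.save('Tf.npy',T); cv2.imwrite('pics/fw.png',viewer.camera('wrist'))
cv2.imwrite('pics/fs.png',cv2.resize(viewer.camera('side')[130:280,150:350],None,fx=3.5,fy=3.5))
print(env.read_state()['time_s'],env.read_state()['force'])
```

```text
15.5833 [-1.22  0.36 -0.43]
```

View pics/fw.png

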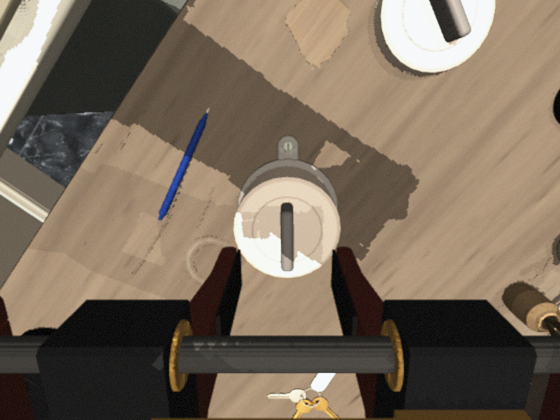

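View pics/fs.png

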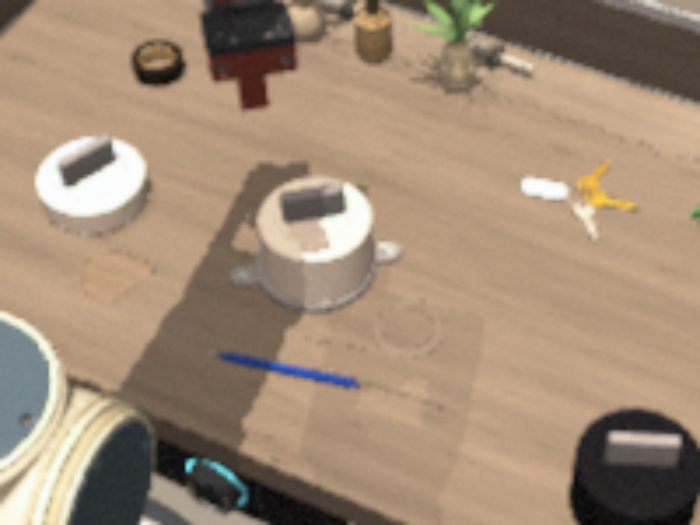

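The bar runs from (287,203) to (288,271), in line with the visible ear at (288,146). The cover sits level on the foot and nothing touches it. Handing in.

Run:
```python
from h import *
p=viewer.camera_params('wrist');T=np.load('Tf.npy')
a=toz(p,T,287,203,108);b=toz(p,T,288,271,108);e=toz(p,T,288,146,8)
print(np.degrees(np.arctan2(*(a-b)[1::-1])),np.degrees(np.arctan2(e[1]-36.2,e[0]-457.3)),(a+b)/2)
print(workorder.sign_off())
```

```text
129.8722848846191 128.589762674218 [456.19  37.54 108.  ]
the job is handed in; nothing more can be done
None
```

The canister is shut around the cup, and I handed the job in at about 16 s of the 38 s allowed. I gripped the tall white cover by its bar and lowered it over the cup with the bar over the rim gaps (about 9°). Then I turned it 60° clockwise, let go and backed off.

- **Seating:** the cover met the base at tool height 157.9 mm, where 158 mm means fully down (about 176 mm would mean resting on the rim). It kept that height through the turn. Forces I read stayed under about 7 N.
- **Alignment:** from the last wrist picture the bar is at 129.9° and the ear at 128.6°, so they agree to about 1.3°, which is within what I can measure. The bar's midpoint came out within 2 mm of the base's centre.
- **Other items:** I never touched the shallow cover or the black look-alikes. The shallow cover and the one black cover in view looked unmoved in the last picture from the side. I couldn't see the cup once it was covered, but nothing resisted on the way down to suggest it had been knocked.
- **Not tested:** I did not tug the cover upwards to check that it had locked.

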